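Heft out the carbide mount and hold it over the empty place of the specimen holder

ROBOT

A 7-joint arm with a two-finger parallel gripper is mounted at the origin on a cart in front of the work surface, level with it; the furniture and walls round the work are solid. World frame = base frame: x ahead of the robot, y to its left, z up, the work surface at z = 0. Lengths are in m, angles in rad, forces in N, time in s.
With the tool pointing down it reaches from about 0.4 to 0.85 m from the base axis. Payload 4.4 kg.
Tool frame: the origin (TCP) lies midway between the tips of the shut fingers; the grasp point (between the pads) lies 19 mm behind it; x points along the fingers, z is the direction in which the jaws open and shut, and the axes are right-handed (so a half turn about x gives the same grasp; the last joint's range is limited). The gripper opens to 94 mm and grips with 3 to 60 N. Pads are 16 mm wide; open, the fingers measure 119 mm over their backs; the gripper's body (75 mm by 177 mm) begins 78 mm behind the grasp point.
Start: joints at [1.048, 0.628, 0.038, 1.517, -0.027, 0.996, -0.02], TCP at [0.287, -0.583, 0.174] pointing down, gripper open.
Joint ranges: [-3.06, 3.06], [-0.37, 2.12], [-1.25, 1.32], [0.18, 2.47], [-1.1, 4.24], [0.23, 1.98], [-2.94, 2.94]. Speed limits (rad/s): [2.57, 2.57, 3.14, 3.14, 3.14, 3.14, 3.14].

INTERFACE

Orientations are given as a unit quaternion [w, x, y, z].
In Python, from bench import get_state, capture, get_calibration, sign_off gives the robot as it stands.
- The arm moves only by the tool send_rows, never from a script. Its argument "motion" is a list of rows, each a list of 2 entries, a list of its own where there are three numbers: the shift along the tool's x, y, z in mm, then the turn about the tool's x in rad. In form: [[[dx, dy, dz], yaw], ...]. A call has 1 to 12 rows; each row is the pose to reach, as a shift and turn from the pose commanded when the call began, along the tool's axes at that moment; what a row does not reach only later rows make up. A row lasts 1/8 s, in which the tool goes at most 62.5 mm and 10.7 degrees, less where a joint would pass 70% of its speed; a pose out of reach is approached as far as the arm can. A call with a gripper value outside its range is refused whole. "grip" is the finger opening in mm, from 0 to 94, set as the call begins (left out, the last holds). The fingers move at their own pace and stop on an object; "grip_force" is the grip in N (left out, the last holds). Time passes only in rows, so rows that repeat a pose let the fingers close. It gives the time, the measured TCP pose, the force and the opening at its end, in the units of the state.
- get_state(): the state, without advancing time (a new reading comes with each control period).
- capture(name): name is "scene" or "top" or "wrist"; returns the picture (480x640x3 uint8, red, green, blue); there is no depth.
- get_calibration(name): a dict with "vertical_fov" (degrees; the focal length in pixels is half the picture's height over the tangent of half this angle, whatever the lens; pixels are square), "cx", "cy" (the principal point, pixels), "view" (4x4, takes a point from world to camera coordinates); the wrist camera has in their place "hand_eye" (4x4, takes a point from camera to tool coordinates, whose origin is the TCP and whose axes are the tool frame's). Camera axes: x right, y up, looking along -z (the intrinsics and any distortion apply to the point x, -y, -z); pixel columns grow to the right and rows downward; lengths in m; the calibration is good to about 2 mm. A picture is of the moment at which its call begins: read the wrist's pose just before it. get_calibration takes no time and is no camera call.
- sign_off(): hands the job in, once; it reports no verdict.
The state is a dict: "t": time; "qpos": joint angles; "joint_velocities": joint speeds; "joint_torque": joint torques, N m; "tool_pos": TCP position; "tcp_rot": TCP orientation; "wrist_force": force on the tool from outside, world axes, zero at the start; "ft_torque": the same for the moment, N m; "opening": finger opening in m.
Only numpy, scipy, OpenCV 4.12 (cv2) and the standard library are available. Lean on these libraries where they do the work, as an engineer would, in place of code of your own. Each camera call takes 0.05 s, during which the arm holds its last target. There are 200 camera calls.

TASK

Three identical black specimen mounts with no labels stand face down on the left of the worktop; one has tungsten carbide inside and is about four times as heavy as the other two, so find it by lifting them, and leave the two light ones standing where they were. Carry the heavy one over the row of bottle, jar and beakers without disturbing them, and hold it upright and still about a centimetre above the one empty hole of the specimen holder that is being loaded, centred on the hole so that it would drop straight in, while I back off the clamp screw. Do not touch the holder or the specimens in it, and finish there still holding the mount: do not lower it in or let go.

Things in the scene. Friction and masses are not known exactly. Their poses are not given: they have to be found in the camera images.
- mount_a: one of three outwardly identical black resin mounts: plain upright cylinder 30 mm across, 32 mm tall, loose on the worktop left of the row of bottle, jar and beakers. Origin: centre of its underside; z up its axis; yaw means nothing. One of the three (which one varies) weighs 150 to 190 g, the others 40 to 50 g. They stand one behind another, x at least 60 mm apart
- mount_b: one of three outwardly identical black resin mounts: plain upright cylinder 30 mm across, 32 mm tall, loose on the worktop left of the row of bottle, jar and beakers. Origin: centre of its underside; z up its axis; yaw means nothing. One of the three (which one varies) weighs 150 to 190 g, the others 40 to 50 g. They stand one behind another, x at least 60 mm apart
- mount_c: one of three outwardly identical black resin mounts: plain upright cylinder 30 mm across, 32 mm tall, loose on the worktop left of the row of bottle, jar and beakers. Origin: centre of its underside; z up its axis; yaw means nothing. One of the three (which one varies) weighs 150 to 190 g, the others 40 to 50 g. They stand one behind another, x at least 60 mm apart
- holder: fixed metal specimen holder right of the row (not the quite empty one far back): disc 140 mm across, 152 over its rim screws, 22 thick; hub 34 mm across rises to 39 mm. Six 32 mm through holes 45 mm from its axis, 60 degrees apart: five hold specimens ending at most 3 mm above the disc, the one on its own +y side is empty. Origin: centre of underside; z up; any yaw
- holder_hole (a point): centre of the mouth of the empty hole, level with the disc's upper face (22 mm above the worktop); axes as the holder's: z up, +y radially outward from the hub. The hole is 32 mm across
- suspension_bottle: white plastic suspension bottle with a screw cap, 46 mm across, 124 mm tall; loose, upright in the row that runs away from the robot between the mounts and the holder. Origin: centre of its underside; z up
- dark_lid_jar: clear square-shouldered jar with a dark lid, 72 mm across, 91 mm tall; loose, upright in the row that runs away from the robot between the mounts and the holder. Origin: centre of its underside; z up
- large_beaker: the larger of the two clear beakers in the row, 65 mm across, 90 mm tall; loose, upright in the row that runs away from the robot between the mounts and the holder. Origin: centre of its underside; z up
- small_beaker: the smaller of the two clear beakers in the row, 55 mm across, 72 mm tall; loose, upright in the row that runs away from the robot between the mounts and the holder. Origin: centre of its underside; z up

How it is judged:
On the way:
1. the heavy mount is lifted clear of the worktop in the gripper, the two light ones left standing (((height (world z) of mount_a above 0.05 m and contact force between the fingers and mount_a above 0.5 N and distance of each of mount_b, mount_c from where it was at the start of the episode below 0.03 m and angle between each of mount_b, mount_c's own z axis and vertical below 0.1 rad and height (world z) of each of mount_b, mount_c below 0.004 m and contact force between each of mount_b, mount_c and anything else below 1.1 N) or (height (world z) of mount_b above 0.05 m and contact force between the fingers and mount_b above 0.5 N and distance of each of mount_a, mount_c from where it was at the start of the episode below 0.03 m and angle between each of mount_a, mount_c's own z axis and vertical below 0.1 rad and height (world z) of each of mount_a, mount_c below 0.004 m and contact force between each of mount_a, mount_c and anything else below 1.1 N) or (height (world z) of mount_c above 0.05 m and contact force between the fingers and mount_c above 0.5 N and distance of each of mount_a, mount_b from where it was at the start of the episode below 0.03 m and angle between each of mount_a, mount_b's own z axis and vertical below 0.1 rad and height (world z) of each of mount_a, mount_b below 0.004 m and contact force between each of mount_a, mount_b and anything else below 1.1 N))), for 0.2 s.
At the end, for the whole second after the job is handed in: The heavy mount is held in the fingers, still, upright within 0.1 rad, its underside centred within 4 mm over the empty hole and 3 to 18 mm above the holder's upper face, the holder untouched; the two light mounts stand upright on the worktop within 30 mm of where they were (((contact force between the fingers and mount_a above 0.5 N and horizontal distance between mount_a and holder_hole below 0.004 m and z of mount_a in the frame of holder_hole between 0.003 and 0.018 m and angle between each of mount_a, mount_b, mount_c's own z axis and vertical below 0.1 rad and linear speed of mount_a below 0.01 m/s and distance of each of mount_b, mount_c from where it was at the start of the episode below 0.03 m and height (world z) of each of mount_b, mount_c below 0.004 m and contact force between each of mount_b, mount_c and anything else below 1.1 N) or (contact force between the fingers and mount_b above 0.5 N and horizontal distance between mount_b and holder_hole below 0.004 m and z of mount_b in the frame of holder_hole between 0.003 and 0.018 m and angle between each of mount_b, mount_a, mount_c's own z axis and vertical below 0.1 rad and linear speed of mount_b below 0.01 m/s and distance of each of mount_a, mount_c from where it was at the start of the episode below 0.03 m and height (world z) of each of mount_a, mount_c below 0.004 m and contact force between each of mount_a, mount_c and anything else below 1.1 N) or (contact force between the fingers and mount_c above 0.5 N and horizontal distance between mount_c and holder_hole below 0.004 m and z of mount_c in the frame of holder_hole between 0.003 and 0.018 m and angle between each of mount_c, mount_a, mount_b's own z axis and vertical below 0.1 rad and linear speed of mount_c below 0.01 m/s and distance of each of mount_a, mount_b from where it was at the start of the episode below 0.03 m and height (world z) of each of mount_a, mount_b below 0.004 m and contact force between each of mount_a, mount_b and anything else below 1.1 N)) and contact force between holder and anything else below 0.3 N); the arm keeps its last pose, push and grip.
It fails at once if the holder or the specimens in it are touched (contact force between holder and anything else above 1 N).
It fails at once if a bottle, jar or beaker of the row is pushed more than 20 mm or tipped (distance of any of suspension_bottle, dark_lid_jar, large_beaker, small_beaker from where it was at the start of the episode above 0.02 m or angle between any of suspension_bottle, dark_lid_jar, large_beaker, small_beaker's own z axis and vertical above 0.25 rad).
It fails at once if a mount is knocked over or dropped on its side (angle between any of mount_a, mount_b, mount_c's own z axis and vertical above 0.6 rad).
It also fails if it takes over 64 s, if anything falls off the work surface, if the arm or the gripper's body presses on something with over 40 N, if the wrist force passes 120 N, or if a joint passes its speed limit or range.

## Working session

There is one attempt and no reset: what is moved stays moved. The work goes in short steps, Python scripts to look and compute and a tool call to move; the robot and the scene stay as the last step left them, time stands still between calls to the robot, and variables do not carry over. Pictures are saved under pics/ and viewed, about 8 in all and at most 12, crops included, and the job is handed in when it is done.

Besides the shell and the picture viewer there is one more tool, called as name(argument=value, ...), one argument or row to a line, values as JSON. send_rows: Moves the arm, as the interface text tells. Its arguments: {"type":"object","properties":{"motion":{"type":"array"},"grip":{"type":"number"},"grip_force":{"type":"number"}},"required":["motion"]}

```bash
mkdir -p pics; ls; python3 - <<'E'
from bench import *
import cv2,json
import numpy as np
np.set_printoptions(precision=4,suppress=True)
s=get_state();print(s)
for n in("scene","top","wrist"):
    print(n,get_calibration(n))
for n in("scene","top"):
    cv2.imwrite(f"pics/{n}0.png",capture(n)[:,:,::-1])
E
```

```text
pics
{'t': 0.0, 'qpos': array([ 1.0482,  0.6293,  0.0385,  1.5184, -0.027 ,  0.9963, -0.02  ]), 'joint_velocities': array([-0.0003,  0.0007, -0.0011, -0.0006,  0.0005, -0.0009,  0.0001]), 'joint_torque': array([ -0.0015, -54.9731,   1.1434, -18.6636,  -0.0521,   0.0236,
         0.0001]), 'tool_pos': array([ 0.2864, -0.5827,  0.1732]), 'tcp_rot': array([ 0.5997,  0.3741,  0.6008, -0.3735]), 'wrist_force': array([-0.1422, -0.2671,  0.6338]), 'ft_torque': array([-0.0109, -0.011 , -0.011 ]), 'opening': 0.09383090836825145}
scene {'vertical_fov': 43.12028041412286, 'cx': 318.25823569440996, 'cy': 238.73796998441026, 'view': array([[-0.6719, -0.7406, -0.0042,  0.3548],
       [ 0.4272, -0.3921,  0.8147, -0.2714],
       [-0.6051,  0.5456,  0.5798, -1.0632],
       [ 0.    ,  0.    ,  0.    ,  1.    ]])}
top {'vertical_fov': 55.61849669124696, 'cx': 312.7823540323296, 'cy': 234.89104067492732, 'view': array([[-0.0164, -0.9998,  0.0098, -0.011 ],
       [ 0.9883, -0.0147,  0.1521, -0.584 ],
       [-0.152 ,  0.0122,  0.9883, -0.9513],
       [ 0.    ,  0.    ,  0.    ,  1.    ]])}
wrist {'vertical_fov': 70.50061782422691, 'cx': 320.0856318273052, 'cy': 239.72276953635347, 'hand_eye': array([[-0.0002,  0.2834, -0.959 , -0.2113],
       [ 0.0002,  0.959 ,  0.2834,  0.0838],
       [ 1.    , -0.0001, -0.0003,  0.0015],
       [ 0.    ,  0.    ,  0.    ,  1.    ]])}
```

View pics/top0.png

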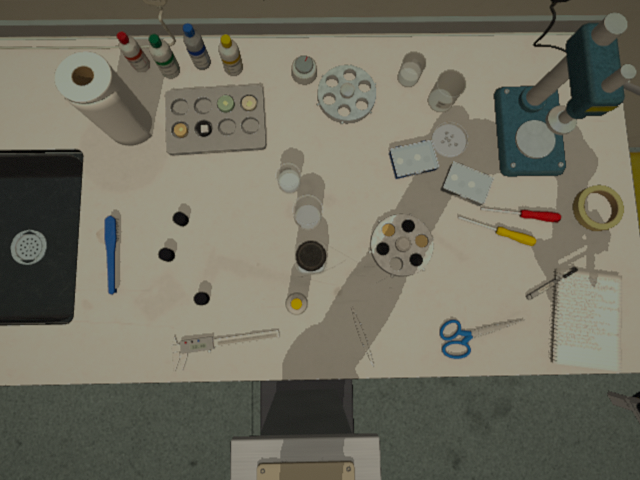

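View pics/scene0.png

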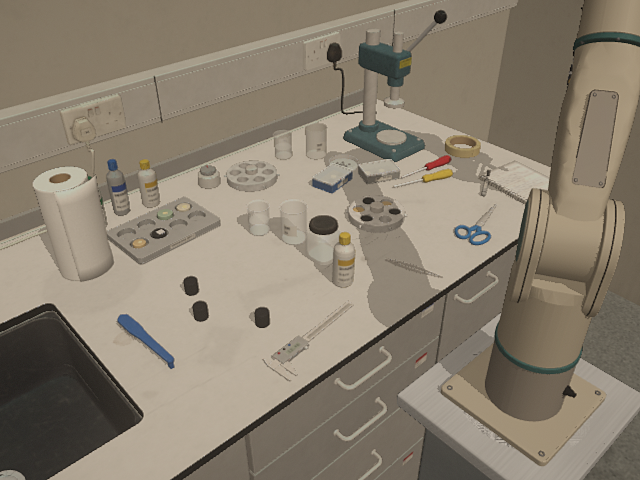

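```bash
cat > h.py <<'E'
import numpy as np, cv2
from bench import *
from scipy.spatial.transform import Rotation as R
np.set_printoptions(precision=4,suppress=True)
def TT():
    s=get_state();q=s["tcp_rot"];T=np.eye(4);T[:3,:3]=R.from_quat([q[1],q[2],q[3],q[0]]).as_matrix();T[:3,3]=s["tool_pos"];return T
def cam(n,T=None):
    c=get_calibration(n);f=240/np.tan(np.radians(c["vertical_fov"]/2))
    return f,c["cx"],c["cy"],(T@c["hand_eye"] if n=="wrist" else np.linalg.inv(c["view"]))
def ray(n,u,v,z,T=None):
    f,cx,cy,M=cam(n,T);d=M[:3,:3]@np.array([(u-cx)/f,-(v-cy)/f,-1]);o=M[:3,3]
    return o+d*(z-o[2])/d[2]
def proj(n,P,T=None):
    f,cx,cy,M=cam(n,T);p=np.linalg.inv(M)@np.append(P,1)
    return cx+f*p[0]/-p[2],cy-f*p[1]/-p[2]
E
python3 - <<'E'
from h import *
P={'m1':(180,219),'m2':(167,254),'m3':(202,298)}
for k,p in P.items(): print(k,ray("top",*p,.016))
print('holder',ray("top",402,245,.02),'hole',ray("top",397.5,263.5,.022))
for k,p,z in(('bottle',(297,302),.124),('jar',(312,256),.091),('lb',(308,210),.09),('sb',(288,178),.07)):print(k,ray("top",*p,z))
for k,p in {'m1':(191,286),'m2':(201,311),'m3':(262,318)}.items(): print(k,ray("scene",*p,.016))
print('holder',ray("scene",376,211,.022))
print(TT())
E
```

```text
m1 [0.6289 0.2788 0.016 ]
m2 [0.5499 0.3055 0.016 ]
m3 [0.4513 0.2256 0.016 ]
holder [ 0.5617 -0.2199  0.02  ] hole [ 0.5201 -0.2076  0.022 ]
bottle [0.4385 0.0141 0.124 ]
jar [ 0.5324 -0.0172  0.091 ]
lb [ 0.63   -0.0104  0.09  ]
sb [0.7057 0.032  0.07  ]
m1 [0.6241 0.2752 0.016 ]
m2 [0.5438 0.3029 0.016 ]
m3 [0.445  0.2253 0.016 ]
holder [ 0.5547 -0.2175  0.022 ]
[[-0.0007  0.8975  0.441   0.2865]
 [ 0.0014  0.441  -0.8975 -0.5828]
 [-1.      0.     -0.0016  0.1733]
 [ 0.      0.      0.      1.    ]]
```

```bash
cat >> h.py <<'E'
def d(P,T=None):
    T=TT() if T is None else T
    return (T[:3,:3].T@(np.array(P)-T[:3,3])*1000).round(1)
E
python3 - <<'E'
from h import *
for P in [(.36,-.45,.26),(.46,-.3,.27),(.5,-.15,.27),(.52,0,.27),(.53,.15,.25),(.54,.26,.2)]: print(P,d(P))
E
```

```text
(0.36, -0.45, 0.26) [-86.6 124.6 -86.9]
(0.46, -0.3, 0.27) [ -96.4  280.5 -177.4]
(0.5, -0.15, 0.27) [ -96.2  382.5 -294.4]
(0.52, 0, 0.27) [ -96.   466.6 -420.2]
(0.53, 0.15, 0.25) [ -75.8  541.7 -550.4]
(0.54, 0.26, 0.2) [ -25.7  599.2 -644.6]
```

send_rows(
  motion=[
    [[-40,30,-20],0],
    [[-70,75,-50],0],
    [[-90,125,-87],0],
    [[-96,175,-117],0],
    [[-96,228,-147],0],
    [[-96,280,-177],0],
    [[-96,315,-216],0],
    [[-96,350,-255],0],
    [[-96,382,-294],0],
    [[-96,410,-336],0],
    [[-96,438,-378],0],
    [[-96,467,-420],0],
  ],
  grip=70,
  grip_force=20,
)

```text
t: 1.6
tool_pos: [0.5204, 0.001, 0.2699]
tcp_rot: [0.6, 0.374, 0.6, -0.374]
wrist_force: [0.4, 0.1, -0.3]
opening: 0.0701
```

send_rows(
  motion=[
    [[0,25,-43],0],
    [[5,50,-86],0],
    [[15,75,-130],0],
    [[30,95,-162],0],
    [[50,115,-193],0],
    [[70,133,-224],0],
    [[70,133,-224],0],
    [[70,133,-224],0],
    [[70,133,-224],0],
  ],
)

```text
t: 2.72
tool_pos: [0.5419, 0.2576, 0.2008]
tcp_rot: [0.6, 0.375, 0.599, -0.374]
wrist_force: [0.1, -0.6, 0.4]
opening: 0.0704
```

```bash
python3 - <<'E'
from h import *
T=TT();print(T,get_state()['t']);np.save('T1.npy',T)
cv2.imwrite("pics/w1.png",capture("wrist")[:,:,::-1])
for P in[(.626,.277,.032),(.547,.304,.032),(.448,.2255,.032)]:print(proj("wrist",P,T))
print(get_state())
E
```

```text
[[ 0.0012  0.8985  0.439   0.5419]
 [-0.0004  0.439  -0.8985  0.2576]
 [-1.      0.0009  0.0009  0.2008]
 [ 0.      0.      0.      1.    ]] 2.725
(np.float64(336.6288414427172), np.float64(139.30929622991215))
(np.float64(283.3917217002296), np.float64(194.2188021233083))
(np.float64(308.53483720145243), np.float64(294.6432112687596))
{'t': 2.775, 'qpos': array([-0.3943,  0.5296, -0.1527,  1.6285,  0.093 ,  0.9897, -1.6936]), 'joint_velocities': array([-0.0029, -0.0006, -0.004 , -0.0015, -0.0016, -0.0008, -0.0005]), 'joint_torque': array([ -0.2267, -49.4667,  -1.2105, -18.5923,   0.0005,  -0.0779,
         0.0027]), 'tool_pos': array([0.5419, 0.2578, 0.2008]), 'tcp_rot': array([ 0.6002,  0.3746,  0.5994, -0.3743]), 'wrist_force': array([-1.6449,  0.0093, -0.246 ]), 'ft_torque': array([-0.0223,  0.0151, -0.0032]), 'opening': 0.07029468831528032}
```

View pics/w1.png

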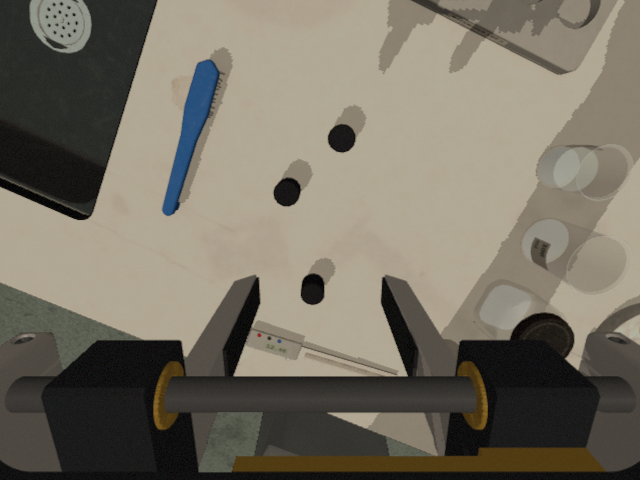

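```bash
python3 - <<'E'
from h import *
T=np.load('T1.npy');g=cv2.imread('pics/w1.png',0)
n,l,s,c=cv2.connectedComponentsWithStats((g<60).astype(np.uint8))
for i in range(1,n):
    if 300<s[i,4]<2000 and s[i,1]<300 and s[i,2]<60: 
        P=ray("wrist",*c[i],.016,T);print(s[i],c[i],P)
        print('down',d((P[0],P[1],.005),T), d((P[0],P[1],.08),T))
E
```

```text
[172  60  48 154 363] [197.1433 137.2342] [0.5599 0.4172 0.016 ]
down [ 195.7   86.1 -135.7] [ 120.7   86.1 -135.6]
[328 124  27  28 574] [341.3206 137.8101] [0.6301 0.2723 0.016 ]
down [195.9  85.5  25.3] [120.9  85.5  25.4]
[274 178  27  28 571] [286.8546 191.4764] [0.5487 0.3021 0.016 ]
down [195.8  25.5 -37.2] [120.8  25.5 -37.1]
[301 274  23  31 579] [312.2988 288.8342] [0.4502 0.2218 0.016 ]
down [195.7 -98.3  -8.3] [120.7 -98.2  -8.2]
```

send_rows(
  motion=[
    [[30,12,-18],0],
    [[75,25,-37],0],
    [[120,25,-37],0],
    [[160,25,-37],0],
    [[185,25,-37],0],
    [[196,25,-37],0],
    [[196,25,-37],0],
    [[196,25,-37],0],
  ],
)

```text
t: 3.78
tool_pos: [0.5484, 0.3039, 0.0055]
tcp_rot: [0.601, 0.375, 0.6, -0.373]
wrist_force: [-0.6, -0.7, -0.7]
opening: 0.0703
```

send_rows(
  motion=[
    [[0,0,0],0],
    [[0,0,0],0],
    [[0,0,0],0],
    [[0,0,0],0],
    [[0,0,0],0],
    [[0,0,0],0],
    [[0,0,0],0],
  ],
  grip=20,
  grip_force=15,
)

```text
t: 4.65
tool_pos: [0.5473, 0.3034, 0.004]
tcp_rot: [0.6, 0.374, 0.6, -0.374]
wrist_force: [-0.5, 0.6, 0.7]
opening: 0.02
```

```bash
cat >> h.py <<'E'
def fz(k=4):
    a=[];b=[]
    for i in range(k):
        s=get_state();a.append(s["wrist_force"]);b.append(s["joint_torque"][[1,3]]);capture("wrist")
    print('t',s['t'],'F',np.mean(a,0),'sd',np.std(a,0),'tq',np.mean(b,0),'pos',s['tool_pos'],'open',s['opening'])
E
python3 - <<'E'
from h import *
fz()
E
```

```text
t 4.8 F [0.0488 0.2493 0.1016] sd [0.4325 0.4079 0.4896] tq [-57.6724 -13.0081] pos [0.5473 0.3035 0.0041] open 0.01988070474032564
```

```bash
python3 - <<'E'
from h import *
T=TT();np.save('T2.npy',T);w=capture("wrist")[:,:,::-1];s=capture("scene")[:,:,::-1]
cv2.imwrite("pics/c2.png",np.hstack([w[100:480:,120:520],cv2.resize(s[180:370,100:300],(400,380))]))
print(get_state()['opening'])
E
```

```text
0.0201002469251419
```

View pics/c2.png

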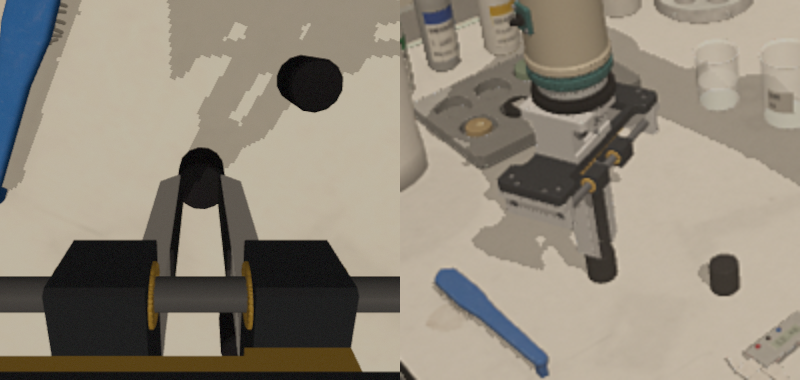

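```bash
python3 - <<'E'
from h import *
T=np.load('T2.npy')
# top circle of mount approx: centre full px
P=ray("wrist",321,278,.016,T);print(P,d(P,T)); P=ray("wrist",321,265,.032,T);print(P,d(P,T))
print(proj("wrist",T[:3,3],T), T)
P=ray("wrist",425,183,.016,T);print(P)
s=capture("scene");f=proj("scene",T[:3,3]);print(f,[proj("scene",p) for p in[(.5487,.3021,0),(.565,.31,0)]])
print(ray("scene",100+200/2,180+255/2,.016))
E
```

```text
[0.5479 0.3014 0.016 ] [-11.9  -0.4   2.2]
[0.5611 0.308  0.032 ] [-27.9  14.4   2.1]
(np.float64(317.7178090366762), np.float64(270.4343404095964)) [[-0.      0.8975  0.441   0.5473]
 [-0.      0.441  -0.8975  0.3035]
 [-1.     -0.     -0.      0.0041]
 [ 0.      0.      0.      1.    ]]
[0.6283 0.2733 0.016 ]
(np.float64(200.51257852268327), np.float64(314.67081877799234)) [(np.float64(200.9359832803069), np.float64(315.4980108962807)), (np.float64(193.20508857717013), np.float64(313.2535761892857))]
[0.554  0.2986 0.016 ]
```

send_rows(
  motion=[
    [[-5,0,0],0],
    [[-12,0,0],0],
    [[-20,0,0],0],
    [[-20,0,0],0],
    [[-20,0,0],0],
    [[-20,0,0],0],
  ],
)

```text
t: 5.75
tool_pos: [0.5471, 0.3034, 0.0238]
tcp_rot: [0.6, 0.374, 0.6, -0.374]
wrist_force: [-0.6, -0.3, -0.3]
opening: 0.0199
```

```bash
python3 - <<'E'
from h import *
fz(8)
w=capture("wrist")[:,:,::-1];s=capture("scene")[:,:,::-1]
cv2.imwrite("pics/c3.png",np.hstack([w[100:480:,120:520],cv2.resize(s[180:370,100:300],(400,380))]))
E
```

```text
t 6.1 F [-0.3933  0.0596  0.1955] sd [0.545  0.3363 0.3323] tq [-57.1336 -13.6706] pos [0.5472 0.3035 0.024 ] open 0.019899851019076247
```

View pics/c3.png

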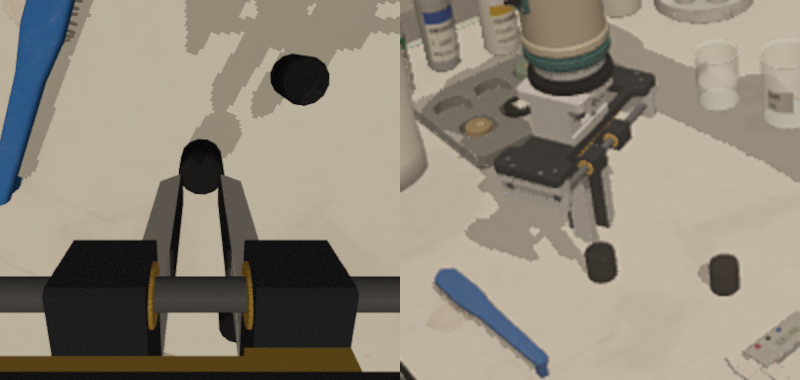

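```bash
python3 - <<'E'
from h import *
T=TT();print(T[:3,3],ray("wrist",321,267,.016,T),proj("wrist",T[:3,3],T),proj("scene",T[:3,3]))
w=capture("wrist")[:,:,::-1];s=capture("scene")[:,:,::-1]
a=cv2.resize(w[210:360,240:400],(400,375),interpolation=3);b=cv2.resize(s[250:345,150:250],(400,380),interpolation=3)[:375]
im=np.hstack([a,b]).astype(float)/255
cv2.imwrite("pics/c4.png",(255*im**.45).astype(np.uint8))
E
```

```text
[0.5473 0.3035 0.0241] [0.5477 0.3012 0.016 ] (np.float64(317.71780591162917), np.float64(270.4343087107773)) (np.float64(199.34627700747473), np.float64(307.24912232453346))
```

View pics/c4.png

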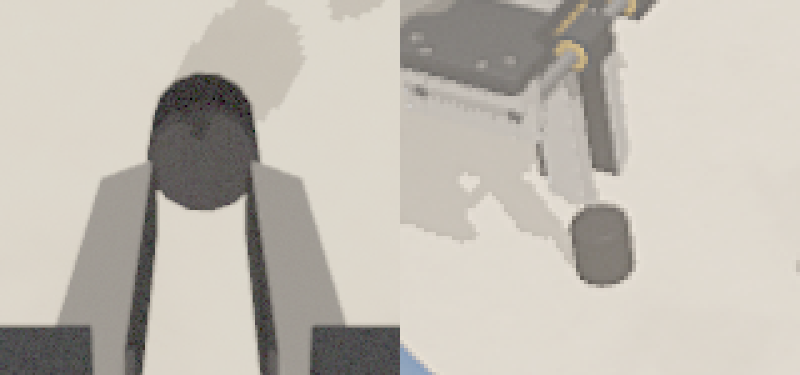

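send_rows(
  motion=[
    [[0,0,0],0],
    [[0,0,0],0],
    [[0,0,0],0],
    [[0,0,0],0],
    [[0,0,0],0],
  ],
  grip=70,
)

```text
t: 6.98
tool_pos: [0.5473, 0.3035, 0.0241]
tcp_rot: [0.6, 0.374, 0.6, -0.374]
wrist_force: [0.5, 0.3, -0.7]
opening: 0.0665
```

send_rows(
  motion=[
    [[10,0,0],0],
    [[20,0,0],0],
    [[25,0,0],0],
    [[30,0,0],0],
    [[34,0,0],0],
    [[38,0,0],0],
    [[38,0,0],0],
    [[38,0,0],0],
  ],
)

```text
t: 7.98
tool_pos: [0.5474, 0.3036, -0.0137]
tcp_rot: [0.6, 0.374, 0.6, -0.374]
wrist_force: [-0.2, -0.5, 0.2]
opening: 0.07
```

```bash
python3 - <<'E'
from h import *
fz(4)
T=TT();print(T[:3,3],proj("wrist",T[:3,3],T),proj("scene",T[:3,3]))
w=capture("wrist")[:,:,::-1];s=capture("scene")[:,:,::-1]
cv2.imwrite("pics/w5.png",w)
a=cv2.resize(w[150:450,160:480],(400,375),interpolation=3);b=cv2.resize(s[250:345,150:250],(400,380),interpolation=3)[:375]
im=np.hstack([a,b]).astype(float)/255
cv2.imwrite("pics/c5.png",(255*im**.45).astype(np.uint8))
E
```

```text
t 8.125 F [-0.2339  0.0633 -0.1019] sd [0.4735 0.6551 0.3885] tq [-58.0834 -12.3922] pos [ 0.5475  0.3036 -0.0137] open 0.07000104434041315
[ 0.5474  0.3036 -0.0137] (np.float64(317.7178564044416), np.float64(270.434807578222)) (np.float64(201.4423400441652), np.float64(321.1400115163274))
```

View pics/c5.png

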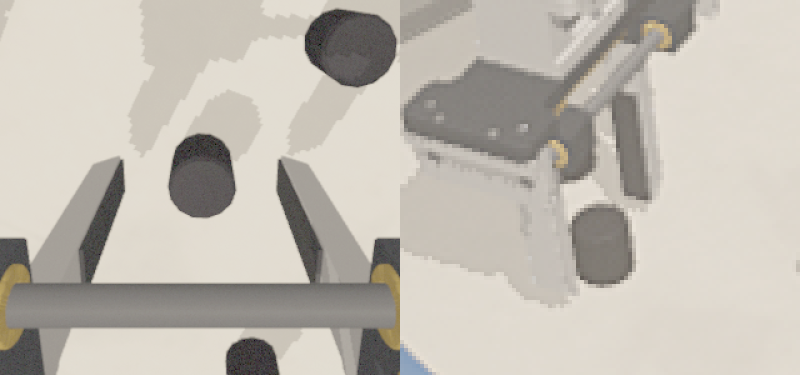

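send_rows(
  motion=[
    [[4,0,2],0],
    [[4,0,2],0],
    [[4,0,2],0],
    [[4,0,2],0],
    [[4,0,2],0],
    [[4,0,2],0],
    [[4,0,2],0],
  ],
  grip=20,
  grip_force=15,
)

```text
t: 9.15
tool_pos: [0.5481, 0.302, -0.0179]
tcp_rot: [0.6, 0.374, 0.6, -0.374]
wrist_force: [-0.2, 0.7, -0.3]
opening: 0.0299
```

```bash
python3 - <<'E'
from h import *
fz(10)
E
```

```text
t 9.6 F [-0.385   1.0617  0.1429] sd [0.2876 0.6799 0.3347] tq [-58.1151 -12.1709] pos [ 0.5481  0.3019 -0.0179] open 0.02979440986434275
```

Gripped (opening 29.8 mm). Lift 25 mm and weigh.

send_rows(
  motion=[
    [[-5,0,0],0],
    [[-15,0,0],0],
    [[-25,0,0],0],
    [[-25,0,0],0],
    [[-25,0,0],0],
    [[-25,0,0],0],
  ],
)

```text
t: 10.4
tool_pos: [0.5479, 0.3015, 0.0068]
tcp_rot: [0.6, 0.374, 0.6, -0.374]
wrist_force: [0.7, 0.2, -1.1]
opening: 0.0303
```

```bash
python3 - <<'E'
from h import *
fz(16)
E
```

```text
t 11.15 F [ 0.25   -0.0041 -1.5984] sd [0.4533 0.5307 0.4802] tq [-58.5681 -13.4472] pos [0.5482 0.3017 0.0071] open 0.030185125161234228
```

```bash
python3 - <<'E'
from h import *
for P in [(.548,.302,.165),(.55,.15,.165),(.545,0,.165),(.53,-.11,.165),(.518,-.207,.165),(.518,-.207,.13)]: print(P,d(P))
E
```

```text
(0.548, 0.302, 0.165) [-157.9   -0.    -0.3]
(0.55, 0.15, 0.165) [-157.9  -65.3  137. ]
(0.545, 0, 0.165) [-157.9 -135.9  269.4]
(0.53, -0.11, 0.165) [-157.9 -197.9  361.5]
(0.518, -0.207, 0.165) [-157.9 -251.5  443.2]
(0.518, -0.207, 0.13) [-122.9 -251.5  443.2]
```

send_rows(
  motion=[
    [[-15,0,0],0],
    [[-40,0,0],0],
    [[-70,0,0],0],
    [[-100,0,0],0],
    [[-130,0,0],0],
    [[-150,0,0],0],
    [[-158,0,0],0],
    [[-158,0,0],0],
  ],
  grip_force=25,
)

```text
t: 12.2
tool_pos: [0.5484, 0.3018, 0.1657]
tcp_rot: [0.6, 0.374, 0.6, -0.373]
wrist_force: [-0.9, -0.0, -1.8]
opening: 0.0301
```

send_rows(
  motion=[
    [[0,-8,17],0],
    [[0,-22,47],0],
    [[0,-38,80],0],
    [[0,-52,110],0],
    [[0,-65,137],0],
    [[0,-83,170],0],
    [[0,-100,203],0],
    [[0,-118,236],0],
    [[0,-136,269],0],
    [[0,-155,298],0],
    [[0,-175,328],0],
    [[0,-198,361],0],
  ],
)

```text
t: 13.7
tool_pos: [0.528, -0.1118, 0.1642]
tcp_rot: [0.599, 0.374, 0.601, -0.374]
wrist_force: [0.8, -0.3, -1.5]
opening: 0.0295
```

send_rows(
  motion=[
    [[0,-15,22],0.15],
    [[0,-32,48],0.3],
    [[0,-45,70],0.45],
    [[0,-54,82],0.6],
    [[10,-54,82],0.75],
    [[22,-54,82],0.75],
    [[35,-54,82],0.75],
    [[35,-54,82],0.75],
    [[35,-54,82],0.75],
    [[35,-54,82],0.75],
  ],
)

```text
t: 14.95
tool_pos: [0.5178, -0.2072, 0.1305]
tcp_rot: [0.422, 0.568, 0.421, -0.567]
wrist_force: [0.1, 0.8, -0.8]
opening: 0.0299
```

```bash
python3 - <<'E'
from h import *
T=TT();np.save('T6.npy',T);cv2.imwrite("pics/w6.png",capture("wrist")[:,:,::-1]);s=get_state();print(T,s['t'],s['opening'],s['qpos'])
E
```

```text
[[ 0.0009  0.9574 -0.2887  0.5178]
 [-0.0003 -0.2887 -0.9574 -0.2072]
 [-1.      0.001   0.      0.1305]
 [ 0.      0.      0.      1.    ]] 15.0 0.029710060238565632 [ 0.2904  0.5499  0.0601  1.8281 -0.0455  0.7638 -1.4891]
```

View pics/w6.png

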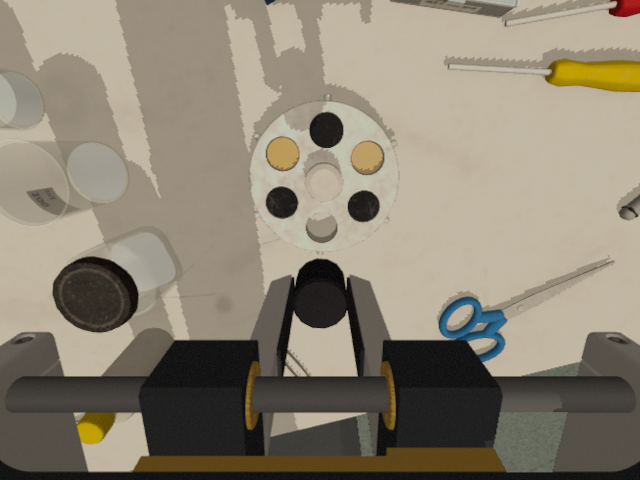

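```bash
python3 - <<'E'
from h import *
from scipy.optimize import least_squares
T=np.load('T6.npy');im=cv2.imread('pics/w6.png');g=cv2.cvtColor(im,6)
hsv=cv2.cvtColor(im,cv2.COLOR_BGR2HSV)
pts=[]
for m,nm in (((g<60),'blk'),((hsv[...,1]>90)&(hsv[...,2]>90),'tan')):
    n,l,s,c=cv2.connectedComponentsWithStats(m.astype(np.uint8))
    for i in range(1,n):
        if 500<s[i,4]<1500 and 240<c[i,0]<400 and 100<c[i,1]<250: pts.append(c[i]);print(nm,s[i],c[i])
W=np.array([ray("wrist",*p,.023,T)[:2] for p in pts]);print(W)
ang=[]
def model(p):
    a=p[2]+np.radians(60)*np.arange(1,6);return np.c_[p[0]+.045*np.cos(a),p[1]+.045*np.sin(a)]
def res(p):
    M=model(p);return np.concatenate([M[np.argmin(((M-w)**2).sum(1))]-w for w in W])
p=least_squares(res,[.558,-.219,np.radians(163)]).x
print(p,'az',np.degrees(p[2]),'res mm',res(p)*1000)
h=p[:2]+.045*np.array([np.cos(p[2]),np.sin(p[2])]);print('hole',h,'d',d((*h,.13),T),proj("wrist",(*h,.022),T))
print('direct',ray("wrist",322,228,.022,T))
T=np.load('T6.npy')
for z in(.1795,):print('mount top',ray("wrist",321,302,z,T),d(ray("wrist",321,302,z,T),T),'proj nominal',proj("wrist",T[:3,3]+[0,0,.05],T),proj("wrist",T[:3,3]+[0,0,.018],T))
a=cv2.resize(im[180:340,240:400],(600,600),interpolation=3)/255.
cv2.imwrite("pics/c6.png",(255*a**.45).astype(np.uint8))
E
```

```text
blk [310 113  33  35 918] [325.9488 129.7516]
blk [266 187  32  31 739] [281.429  201.9919]
blk [348 191  31  30 733] [363.0955 205.7108]
tan [267 137  32  34 855] [282.4199 153.3813]
tan [351 141  32  33 820] [366.5451 157.4256]
[[ 0.6051 -0.2395]
 [ 0.5548 -0.1806]
 [ 0.529  -0.2538]
 [ 0.5969 -0.1958]
 [ 0.5714 -0.2682]]
[ 0.563  -0.2246  2.803 ] az 160.59893107661026 res mm [ 0.2745 -0.022  -0.1247  0.2511 -0.2342 -0.0457  0.2015  0.4359 -0.1171
 -0.6193]
hole [ 0.5205 -0.2097] d [0.5 3.3 1.6] (np.float64(321.16140333046786), np.float64(226.76475920899804))
direct [ 0.5191 -0.2101  0.022 ]
mount top [ 0.5198 -0.2089  0.1795] [-49.    2.4   1.1] proj nominal (np.float64(318.93471450492416), np.float64(307.0111065441245)) (np.float64(319.1239554143102), np.float64(282.4823452080073))
```

View pics/c6.png

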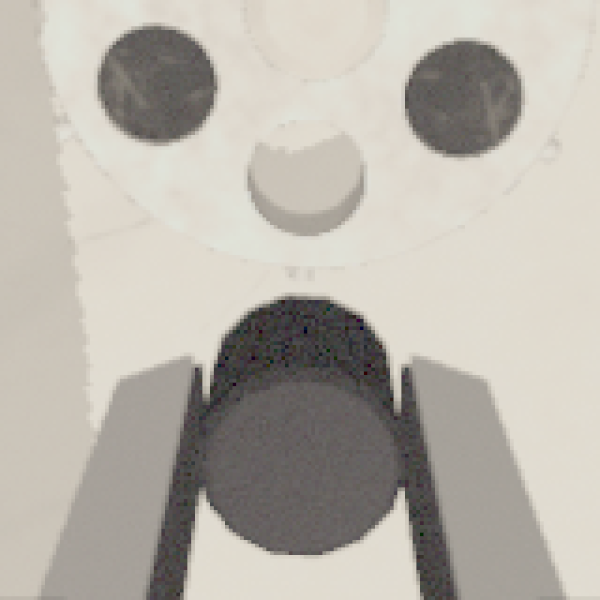

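send_rows(
  motion=[
    [[10,1,0.5],0.0],
    [[30,2,0.5],0],
    [[50,2,0.5],0],
    [[70,2,0.5],0],
    [[85,2,0.5],0],
    [[95,2,0.5],0],
    [[100,2,0.5],0],
    [[100,2,0.5],0],
    [[100,2,0.5],0],
    [[100,2,0.5],0],
  ],
)

```text
t: 16.25
tool_pos: [0.5196, -0.2083, 0.0306]
tcp_rot: [0.422, 0.568, 0.421, -0.567]
wrist_force: [-0.4, -0.2, -0.7]
opening: 0.0297
```

```bash
cat > m.py <<'E'
from h import *
from scipy.optimize import least_squares
import sys
k=sys.argv[1]
T=TT();im=capture("wrist")[:,:,::-1].copy();cv2.imwrite(f"pics/w{k}.png",im);np.save(f"T{k}.npy",T)
s=get_state();print(T[:3,3],s['t'],s['opening'],s['wrist_force'])
g=cv2.cvtColor(im,6);hsv=cv2.cvtColor(im,cv2.COLOR_BGR2HSV);pts=[]
for m in ((g<60),((hsv[...,1]>90)&(hsv[...,2]>90))):
    n,l,st,c=cv2.connectedComponentsWithStats(m.astype(np.uint8))
    for i in range(1,n):
        if 800<st[i,4]<4000 and 150<c[i,0]<490 and c[i,1]<260 and .8<st[i,2]/st[i,3]<1.25: pts.append(c[i]);print(st[i],c[i])
W=np.array([ray("wrist",*p,.0235,T)[:2] for p in pts])
def model(p):
    a=p[2]+np.radians(60)*np.arange(1,6);return np.c_[p[0]+.045*np.cos(a),p[1]+.045*np.sin(a)]
def res(p):
    M=model(p);return np.concatenate([M[np.argmin(((M-w)**2).sum(1))]-w for w in W])
p=least_squares(res,[.563,-.2246,2.803]).x
h=p[:2]+.045*np.array([np.cos(p[2]),np.sin(p[2])])
print(p,'res mm',res(p)*1000,'hole',h,'d',d((*h,.022),T),proj("wrist",(*h,.022),T))
print('nominal mount top px',proj("wrist",T[:3,3]+[0,0,.05],T))
a=cv2.resize(im[160:340,220:420],(720,600)[0:2] if 0 else (660,594),interpolation=3)/255.
cv2.imwrite(f"pics/c{k}.png",(255*a**.45).astype(np.uint8))
E
python3 m.py 7
```

```text
[ 0.5196 -0.2083  0.0306] 16.3 0.029943177408789684 [-0.5921  0.1297 -1.1083]
[ 304  103   49   52 1995] [327.7243 128.4917]
[ 243  210   44   42 1444] [264.7708 230.8497]
[ 358  216   44   41 1426] [379.8892 236.0554]
[ 242  139   47   48 1745] [265.1668 162.455 ]
[ 364  145   45   47 1652] [385.7337 168.1429]
[ 0.5633 -0.2247  2.8026] res mm [ 0.5104 -0.0837 -0.1626  0.6805 -0.4548 -0.3406  0.359   0.7633 -0.252
 -1.0195] hole [ 0.5208 -0.2097] d [8.6 1.6 1.1] (np.float64(320.7740799079188), np.float64(264.76901343911146))
nominal mount top px (np.float64(318.93782179822654), np.float64(307.0058065665074))
```

View pics/c7.png

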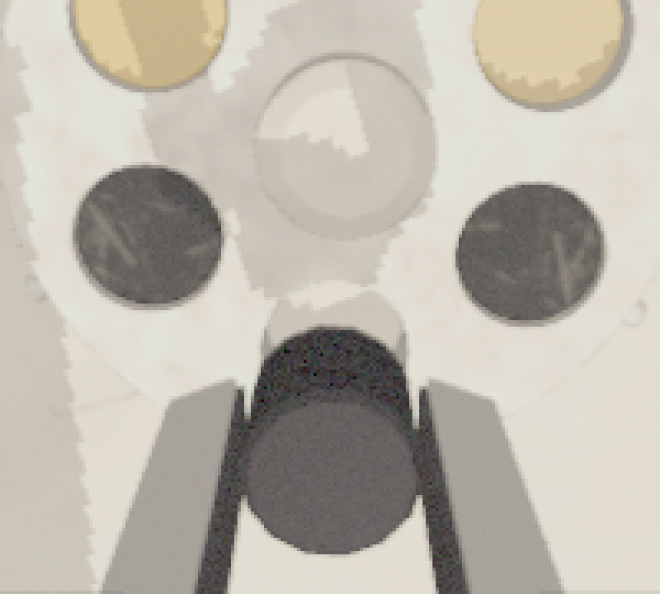

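send_rows(
  motion=[
    [[3,0.5,0.3],0],
    [[7,0.5,0.3],0],
    [[11,0.5,0.3],0],
    [[14,0.5,0.3],0],
    [[15,0.5,0.3],0],
    [[15,0.5,0.3],0],
    [[15,0.5,0.3],0],
    [[15,0.5,0.3],0],
    [[15,0.5,0.3],0],
    [[15,0.5,0.3],0],
  ],
)

```text
t: 17.55
tool_pos: [0.5196, -0.2086, 0.0151]
tcp_rot: [0.422, 0.568, 0.422, -0.568]
wrist_force: [0.3, -0.2, -0.3]
opening: 0.0297
```

```bash
python3 m.py 8; python3 - <<'E'
from h import *
w=cv2.imread('pics/c8.png');s=capture("scene")[:,:,::-1];t=capture("top")[:,:,::-1]
a=cv2.resize(s[170:250,335:415],(400,400),interpolation=3)
b=cv2.resize(t[240-95:240+85,100:290],(400,379))
a=np.vstack([a[:300],b[:290]]);o=np.hstack([cv2.resize(w,(400,360))[:360],np.zeros((360,0,3),np.uint8)])
o=np.vstack([o,np.zeros((230,400,3),np.uint8)])
cv2.imwrite('pics/d8.png',np.hstack([o,a]))
E
```

```text
[ 0.5196 -0.2086  0.0151] 17.6 0.03003432903732747 [-0.3801  0.1269 -2.175 ]
[ 302  100   53   56 2309] [327.8185 127.7908]
[ 237  216   48   44 1642] [260.5664 237.391 ]
[ 360  221   47   44 1603] [383.5334 242.8072]
[ 236  139   50   51 2001] [260.6777 164.2799]
[ 366  146   49   50 1894] [389.9652 170.4039]
[ 0.5633 -0.2247  2.803 ] res mm [ 0.54   -0.0753 -0.1366  0.7527 -0.5201 -0.3897  0.3697  0.8353 -0.253
 -1.123 ] hole [ 0.5208 -0.2098] d [-6.9  1.6  0.8] (np.float64(320.4085891882667), np.float64(273.3124578173012))
nominal mount top px (np.float64(318.9357029864664), np.float64(307.0837128718894))
```

View pics/d8.png

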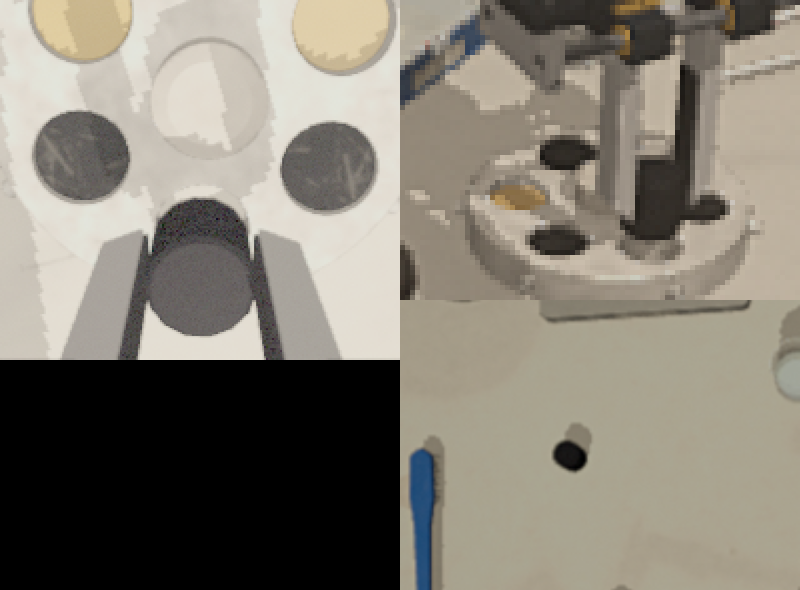

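send_rows(
  motion=[
    [[0,0.6,0],0],
    [[0,0.6,0],0],
    [[0,0.6,0],0],
    [[0,0.6,0],0],
    [[0,0.6,0],0],
    [[0,0.6,0],0],
    [[0,0.6,0],0],
    [[0,0.6,0],0],
  ],
)

```text
t: 18.7
tool_pos: [0.5201, -0.2087, 0.0151]
tcp_rot: [0.422, 0.568, 0.422, -0.568]
wrist_force: [-0.7, -0.1, -1.6]
opening: 0.0297
```

```bash
python3 m.py 9; python3 - <<'E'
from h import *
T=TT();im=cv2.imread('pics/w9.png')
# disc edges of held mount along its central column (brightened)
g=cv2.cvtColor(im,6).astype(float)
print('col',[int(x) for x in g[250:335,316:326].mean(1)])
print('row304',[int(x) for x in g[302:307,285:360].mean(0)])
t=cv2.cvtColor(capture("top"),7)
for im_ in(cv2.imread('pics/top0.png',0),t):
    n,l,st,c=cv2.connectedComponentsWithStats((im_[200:320,150:225]<45).astype(np.uint8))
    print([(c[i]+[150,200]).round(1) for i in range(1,n) if st[i,4]>60])
E
```

```text
[ 0.5201 -0.2087  0.0151] 18.75 0.029301623426525494 [-0.2609 -0.9763 -1.6007]
[ 302  102   53   55 2300] [327.8    128.8791]
[ 237  217   48   44 1637] [260.6231 238.2346]
[ 360  222   47   44 1611] [383.4488 243.7052]
[ 236  140   50   51 1995] [260.7323 165.2982]
[ 366  147   49   50 1887] [389.9512 171.3339]
[ 0.5633 -0.2247  2.803 ] res mm [ 0.5614 -0.092  -0.1565  0.7742 -0.5169 -0.4196  0.3899  0.8377 -0.278
 -1.1004] hole [ 0.5209 -0.2098] d [-6.9  1.   0.8] (np.float64(320.405971397178), np.float64(274.1414346363385))
nominal mount top px (np.float64(318.93582337689537), np.float64(307.09065856452867))
col [152, 153, 155, 162, 182, 186, 186, 187, 137, 56, 10, 10, 12, 11, 12, 12, 13, 12, 11, 12, 12, 12, 11, 12, 12, 11, 10, 11, 17, 17, 18, 19, 27, 29, 30, 31, 31, 31, 30, 31, 32, 32, 30, 32, 30, 31, 31, 32, 32, 32, 32, 32, 31, 31, 32, 33, 32, 32, 32, 32, 32, 33, 33, 33, 33, 33, 33, 33, 32, 32, 32, 33, 34, 33, 33, 34, 34, 28, 155, 184, 188, 188, 188, 188, 187]
row304 [81, 41, 17, 16, 15, 17, 15, 17, 18, 20, 28, 30, 29, 30, 31, 30, 31, 32, 31, 30, 32, 31, 31, 30, 30, 29, 30, 30, 31, 31, 31, 31, 32, 32, 33, 31, 32, 33, 32, 33, 31, 31, 31, 34, 31, 31, 33, 32, 33, 31, 31, 33, 33, 33, 34, 32, 34, 33, 33, 29, 18, 15, 13, 16, 15, 15, 16, 18, 17, 36, 73, 94, 96, 96, 97]
[array([180.3, 218.7]), array([166.3, 254.3]), array([201.3, 298.2])]
[array([180.3, 218.6]), array([201.3, 298.4])]
```

```bash
python3 -c "
from bench import *
print(get_state()['joint_velocities']);print(sign_off())"
```

```text
[ 6.54786179e-04 -3.02201274e-04 -1.68900617e-03  1.00733602e-03
 -3.34133348e-05 -8.48257560e-04 -4.06816138e-04]
the job is handed in; nothing more can be done
None
```

I found the heavy mount on the first lift and carried it over the row. It is now held upright and still over the empty hole, and the job is handed in at about 19 s of the 64 s allowed.

- **Which mount:** I lifted the middle of the three. It read about 1.6 N, roughly 165 g, where a light one would read about 0.45 N. I did not lift the other two.
- **Over the hole:** The wrist camera puts the mount within about 1 mm of the hole's centre. Its underside is about 11 mm above the disc, worked out from the tool height when it was gripped on the worktop. The jaws read 30 mm open on it.
- **Other objects:** The two light mounts are within 0.2 pixel of where they started in the top camera. I saw no sign of contact with the row or the holder, but I did not measure the row again at the end.
- **Tool length disagreed:** The fingertips appear to end about 28 mm short of the reported TCP. My first attempt to grip closed just above the mount on nothing. I confirmed the offset in two cameras and gripped lower.
- **Camera differences:** The fixed cameras differed from each other by about 6 mm, so the final centring used the wrist camera alone. Its fit to the specimens in the holder left about 1 mm of error.

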